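# Bring up the rear parts box and snap the hold-down hook onto its lifting eye

### The job

Push the brown carton out of the packing station sideways, through its open right side, until it stands upright and wholly on the bare bench clear of the marked floor, then bring the blue parts box hidden behind it forward to the front stop, beside the rail. Then swing the raised hold-down arm over and press it down on its orange pad until the red spring gate snaps past the box's steel lifting eye and shuts beneath it, with the arm fully down, and let go. Keep carton and box upright and leave the other things on the bench alone.

Things in the scene. Friction and masses are not known exactly. Their poses are not given: they have to be found in the camera images.
- dock: Packing station fixed to the bench; place and yaw vary. Origin: bench point where the parts box's centre must finally stand. x: along the lane from front stop to rear place (away from the robot); y: to the rail and the arm's post (robot's left). Grey marked floor with yellow stripes at its right and far edges, flush with the bench, x -71 to +229, y -66 to +57 mm; right (-y) side and far end open.
- front_stop (a point): Top middle of the inner face of the front stop, a fixed grey wall 22 mm high and 10 mm thick across the robot's end of the lane: station x -66.5 mm. The box (half length 65 mm) stands against it when docked.
- side_rail (a point): Top middle of the inner face of the side rail, a fixed grey wall 22 mm high and 8 mm thick along the lane's left side: station y +58.5 mm. The box's half width is 55 mm.
- hinge_axis (a point): Axis of the hold-down arm, along the station's x, in its frame at x 0, y +160, z 90 mm, between two grey cheeks (34 mm wide in y, 64 mm apart over all in x, 106 mm high) on a fixed foot 100 x 70 mm.
- hold_arm (a joint): Angle of the steel hold-down arm, rad: 0 = fully down on its stop, reaching from the post across the lane towards station -y; grows as it is raised; 1.57 = upright, limit 1.75. Starts 1.3 to 1.6. Hinge friction 0.35 N m: it stays where left while steep. It is cranked: when down, its 12 mm bar lies 72 mm above the hinge axis, 35 to 182 mm out, then bends down as the hook's nose.
- gate (a joint): Angle of the red sprung gate closing the hook's mouth, rad: 0 = shut, up to 0.72 pushed inward (up into the hook). 73 mm long, 8 mm thick, pivoted 95 mm out from the hinge axis, level with it when the arm is down. Passing the eye takes about 5 N on the gate, 5 to 12 N on the pad. The eye slips past its end some 0.05 to 0.1 rad before fully down; the gate then springs shut below it.
- push_pad (a point): Middle of the top face of the orange push pad on the hook's back, 36 mm (station x) x 52 mm (along the arm): 160 mm out from the hinge axis and 88 mm above it, so at station y 0, z 178 mm with the arm down. Axes are the arm's: -y out along the arm, z out of the pad. With the arm upright the pad faces station +y.
- hook_centre (a point): Middle of the space inside the snap hook at the arm's end, 150 mm out from the hinge axis and 36 mm above it with the arm down; axes as for the pad. Space about 100 mm along the arm and 60 mm deep. Hook of 12 mm bar in the plane x = 0 of the station; its nose comes round the outer end, 202 mm out, back to 177 mm out; the mouth faces down when the arm is down.
- parts_box: Blue lidded box, 130 (x) x 110 (y) x 70 mm, 0.45 to 0.8 kg, origin at the centre of its underside. On its lid stands a rigid steel lifting eye: an upright loop of 8 mm bar in the box's x-z plane, legs 84 mm apart. Starts in the rear place of the lane behind the carton. To be brought up to the front stop (touching or within a centimetre), beside the rail.
- eye (a point): Middle of the level top bar of the lifting eye (8 mm bar along the box's x, straight for 64 mm), 140 mm above the box's underside, 70 mm above the lid. Can be pinched from above, fingers closing along the box's y; dragging by it tips the box, so lift a few mm or push the box low down. With the box docked it is 160 mm out from the hinge axis; the snap works within about 7 mm of that.
- front_carton: Closed brown carton with a band of green tape, 62 (x) x 95 (y) x 105 mm high, about 0.35 kg, origin at the centre of its underside. Starts in the front place of the lane, between the front stop and the box.
- carton_fl (a point): Lower corner of the brown carton at its own x -31, y +47.5 mm.
- carton_fr (a point): Lower corner of the brown carton at its own x -31, y -47.5 mm.
- carton_bl (a point): Lower corner of the brown carton at its own x +31, y +47.5 mm.
- carton_br (a point): Lower corner of the brown carton at its own x +31, y -47.5 mm.
- spare_carton: Bystander: brown carton 110 x 90 x 90 mm with green tape, to the left. Leave alone.
- tape_roll: Bystander: green roll of tape lying flat, 96 mm across, 45 mm high, to the left. Leave alone.
- spray_can: Bystander: white can, 60 mm across, 150 mm high, to the left. Leave alone.
- wrench: Bystander: wrench lying on the right. Leave alone.
- screwdriver: Bystander: screwdriver lying on the right. Leave alone.
- mug: Bystander: white mug, 80 mm across, 90 mm high, on the right. Leave alone.
There are look-alikes about, which are no part of the job. What is shaped like the front_carton but purple or yellow is not meant.

How it is judged (in metres and radians):
On the way, in this order (a step that is already met when the one before it is completed fails the run):
1. the brown carton stands upright on the bench wholly off the marked floor, on its open right side (y of each of carton_fl, carton_fr, carton_bl, carton_br in the frame of dock below -0.062 m and angle between front_carton's own z axis and vertical below 0.12 rad and height (world z) of front_carton below 0.012 m), for 0.2 s.
2. the parts box stands in the front place, by the front stop and the rail (x of parts_box in the frame of dock between -0.015 and 0.015 m and y of parts_box in the frame of dock between -0.018 and 0.012 m and angle between the x axis of parts_box and the x axis of dock, either way round below 0.15 rad and height (world z) of parts_box below 0.008 m and angle between parts_box's own z axis and vertical below 0.1 rad), for 0.2 s.
3. the gate is pushed open (value of joint gate above 0.2 rad).
4. the eye is inside the hook and the gate has sprung shut (value of joint gate below 0.1 rad and value of joint hold_arm below 0.12 rad and x of eye in the frame of hook_centre between -0.035 and 0.035 m and y of eye in the frame of hook_centre between -0.045 and 0.045 m and z of eye in the frame of hook_centre between -0.028 and 0.03 m), for 0.2 s.
At the end, for the whole second after the job is handed in: Arm down (within 0.12 rad), gate shut (0.1 rad), eye bar inside the hook. Box flat in the front place: centre within 15 mm along the lane, 12 mm towards or 18 mm from the rail, square within 0.15 rad. Carton upright on the bench, all lower corners off the marked floor on its right. Both at rest (all of step 1 and all of step 2 and all of step 4 and linear speed of each of parts_box, front_carton below 0.02 m/s); the robot touches nothing.
It fails at once if the parts box is tipped by more than 0.35 rad (angle between parts_box's own z axis and vertical above 0.35 rad).
It fails at once if the brown carton is tipped by more than 0.5 rad (angle between front_carton's own z axis and vertical above 0.5 rad).
It fails at once if another thing on the bench is moved by more than 30 mm (distance of any of spare_carton, tape_roll, spray_can, wrench, screwdriver, mug from where it was at the start of the episode above 0.03 m).
It also fails if it takes over 72 s, if anything falls off the work surface, if the arm or the gripper's body presses on something with over 40 N, if the wrist force passes 120 N, or if a joint passes its speed limit or range.

### The arm

A 6-joint arm with a two-finger parallel gripper is mounted at the origin on the work surface. World frame = base frame: x ahead of the robot, y to its left, z up, the work surface at z = 0. Lengths are in m, angles in degrees, forces in N, time in s.
With the tool pointing down it reaches from about 0.4 to 0.825 m from the base axis. Payload 7 kg.
Tool frame: the origin (TCP) lies between the finger pads; the fingertips stand 14 mm ahead of it and the grasp point (between the pads) lies 5 mm behind it (r.tips_ahead is the distance from the TCP to the fingertips, in m); z points along the fingers, y is the direction in which the jaws open and shut (so a half turn about z gives the same grasp; the last joint's range is limited). The gripper opens to 88 mm and grips with 3 to 60 N. Pads are 19 mm wide; open, the fingers measure 130 mm over their backs; the gripper's body (78 mm by 193 mm) begins 47 mm behind the grasp point.
Start: joints at [87.84, 20.546, 0.682, 0, -70.136, -16.507], TCP at [0.216, 0.639, 0.241] pointing down, gripper open.
Joint ranges: [-176.03, 176.03], [-82.01, 121.73], [-58.28, 71.71], [-173.87, 95.51], [-174.79, -0.11], [-173.66, 173.66]. Speed limits (degrees/s): [136.94, 136.94, 172.46, 180, 180, 180].

### API

Orientations are given as [roll, pitch, yaw] about the fixed x, y, z axes, in that order (R = Rz(yaw) Ry(pitch) Rx(roll)).
In Python, from plant import r gives the robot as it stands.
- The arm moves only by the tool apply_moves, never from a script. Its arguments are lists of equal length, an entry for each row: "slide": the shift along the tool's x, y, z as a fraction of full scale, a list of three; "turn": the turn, a rotation vector about the tool's x, y, z as a fraction of full scale, a list of three; "jaw": the closure, from 0 (fully open) to 1 (shut). In form: {"slide": [[dx, dy, dz], ...], "turn": [[wx, wy, wz], ...], "jaw": [jaw, ...]}. A call has 1 to 8 rows; each row shifts and turns the commanded pose from where the row before left it, along the tool's axes as they then stand; what a row does not reach is not made up. Full scale, the value 1, is 0.1 m for a shift and 1.5 rad for a turn. A row lasts 1/10 s, in which the tool goes at most 50 mm and 8.59 degrees, less where a joint would pass 70% of its speed; a pose out of reach is approached as far as the arm can. A call with a number of a shift or a turn outside -1 to 1 is refused whole. A call with a gripper value outside its range is refused whole. The fingers move at their own pace and stop on an object; "newtons" is the grip in N (left out, the last holds). Time passes only in rows, so rows that do not move let the fingers close. It gives the time, the measured TCP pose, the force and the opening at its end, in the units of the state.
- r.get_state(): the state, without advancing time (a new reading comes with each control period).
- r.capture(name): name is "scene" or "top" or "wrist"; returns a dict with "pixels" (400x640x3 uint8, blue, green, red), "depth" (400x640 float32, m along the optical axis (not along the pixel's ray), 0 where there is no reading), "fx", "fy", "cx", "cy" (pixels), "rvec" (rotation vector, rad) and "tvec" (3), from world to camera coordinates, as OpenCV has them. Camera axes: x right, y down, z forward; pixel columns grow to the right and rows downward; lengths in m; the calibration is good to about 2 mm. A picture is of the moment at which its call begins.
- r.close_job(): hands the job in, once; it reports no verdict.
The state is a dict: "time_s": time; "joints": joint angles; "qd": joint speeds; "joint_torque": joint torques, N m; "tcp_pos": TCP position; "eef_rot": TCP orientation; "contact_force": force on the tool from outside, world axes, zero at the start; "moment": the same for the moment, N m; "gripper_width": finger opening in m.
Only numpy, scipy, OpenCV 4.12 (cv2) and the standard library are available. Lean on these libraries where they do the work, as an engineer would, in place of code of your own. Each camera call takes 0.05 s, during which the arm holds its last target.

## Working session

There is one attempt and no reset: what is moved stays moved. The work goes in short steps, Python scripts to look and compute and a tool call to move; the robot and the scene stay as the last step left them, time stands still between calls to the robot, and variables do not carry over. Pictures are saved under pics/ and viewed, and the job is handed in when it is done.

Besides the shell and the picture viewer there is one more tool, called by a JSON object that holds its "name" and its "arguments". apply_moves: Moves the arm, as the interface text tells. Shift numbers are shares of 0.1 m and turn numbers shares of 1.5 rad, none past 1 either way. Its arguments: {"type":"object","properties":{"slide":{"type":"array"},"turn":{"type":"array"},"jaw":{"type":"array"},"newtons":{"type":"number"}},"required":["slide","turn","jaw"]}

```bash
ls; mkdir -p pics; cat > h.py <<'E'
import numpy as np, cv2
from plant import r
def cam(n,f=None):
    c=r.capture(n)
    if f: cv2.imwrite('pics/'+f,c['pixels'])
    R=cv2.Rodrigues(np.array(c['rvec'],float))[0]; t=np.array(c['tvec'],float).ravel()
    c['R']=R;c['t']=t
    return c
def pts(c):
    d=c['depth'];v,u=np.mgrid[0:d.shape[0],0:d.shape[1]]
    P=np.stack([(u-c['cx'])/c['fx']*d,(v-c['cy'])/c['fy']*d,d],-1)
    W=(P-c['t'])@c['R']
    W[d==0]=np.nan
    return W
def ray(c,u,v,z):
    d=c['R'].T@np.array([(u-c['cx'])/c['fx'],(v-c['cy'])/c['fy'],1]); o=-c['R'].T@c['t']
    return o+d*(z-o[2])/d[2]
def proj(c,p):
    q=c['R']@np.array(p,float)+c['t']; return q[0]/q[2]*c['fx']+c['cx'],q[1]/q[2]*c['fy']+c['cy']
E
python3 - <<'E'
from h import *
for n in('scene','top'):
    c=cam(n,n+'0.png'); np.savez(n+'0.npz',**c)
    print(n,-c['R'].T@c['t'])
print(r.get_state())
E
```

```text
pics
scene [ 1.30648956 -0.3776011   1.06293087]
top [ 0.31609016 -0.00969751  1.71579432]
{'time_s': 0.1, 'joints': array([ 8.78373578e+01,  2.05874952e+01,  6.38908142e-01, -1.57591661e-02,
       -7.01362180e+01, -1.65059158e+01]), 'qd': array([-0.03234117, -0.00710629,  0.07336084,  0.19212727,  0.07586519,
        0.06856276]), 'joint_torque': array([-4.62521766e-04, -5.84159768e+01,  2.93751061e+01,  7.01533824e+00,
        1.01758653e-02, -5.24193570e-05]), 'tcp_pos': array([0.21597603, 0.63907687, 0.23971986]), 'eef_rot': array([ 1.79914480e+02, -9.89137851e-03, -1.86739163e+01]), 'contact_force': array([-0.2460468 , -0.32711672,  0.10586246]), 'moment': array([-0.00773684,  0.01743692,  0.02256512]), 'gripper_width': 0.08755868320765137}
```

View pics/scene0.png

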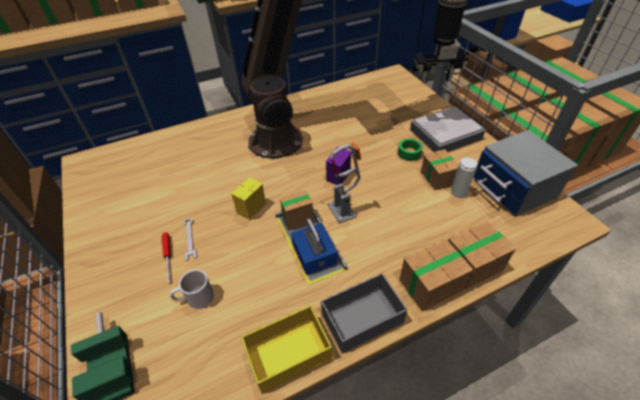

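View pics/top0.png

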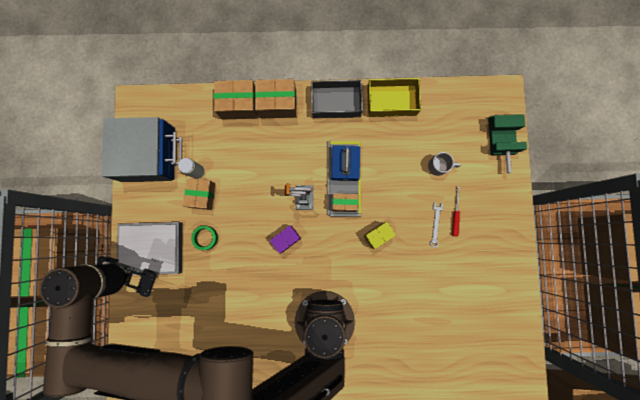

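Candidates for the carton are the brown one at top (344,203), standing in the station lane in front of the blue box, the purple one at (284,238), the yellow one at (380,236), and the spare brown one at (198,194), to the left. The lane one fits. I'll confirm it in an enlarged crop.

```bash
python3 - <<'E'
from h import *
a=cv2.imread('pics/top0.png')[130:250,250:410]; b=cv2.imread('pics/scene0.png')[130:290,230:390]
cv2.imwrite('pics/crop1.png',cv2.resize(a,None,fx=5,fy=5,interpolation=2))
cv2.imwrite('pics/crop2.png',cv2.resize(b,None,fx=3.75,fy=3.75,interpolation=2))
E
```

```text
(no output)
```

View pics/crop1.png

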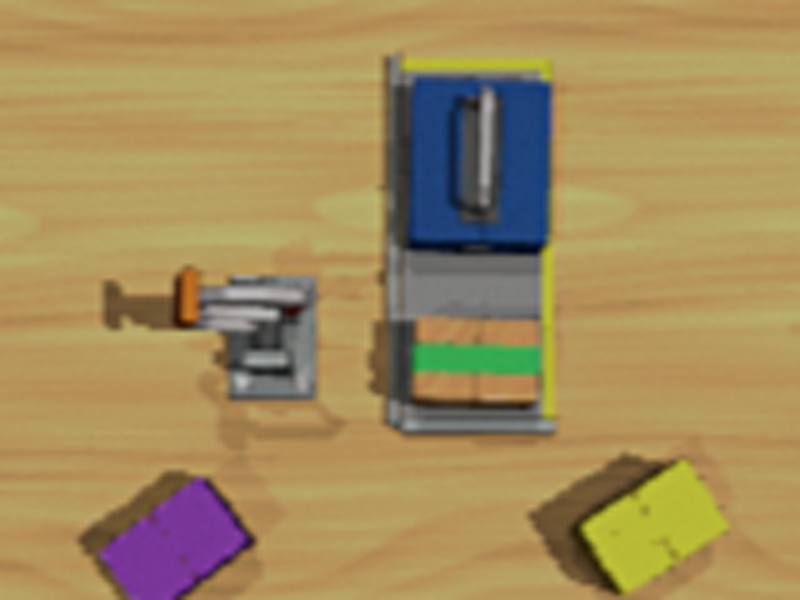

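View pics/crop2.png

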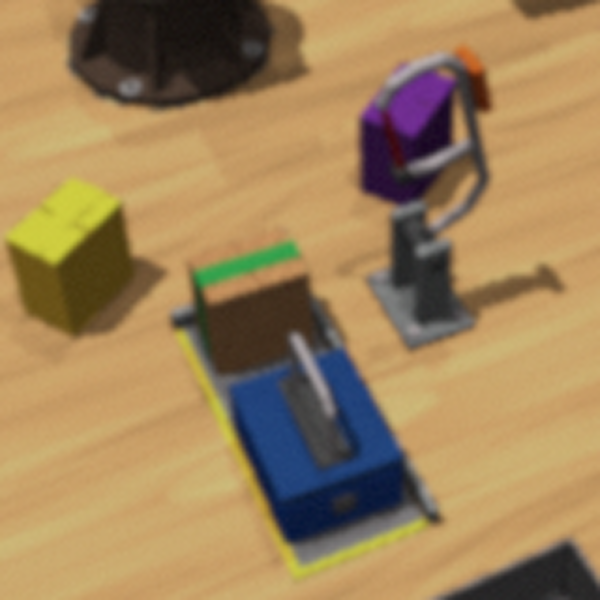

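The crops show the brown carton with green tape standing in the lane at top (344,203), with the blue box behind it at (345,162). It is the one meant. Next I measure the station.

```bash
python3 - <<'E'
from h import *
for n in('top','scene'):
    c=dict(np.load(n+'0.npz')); W=pts(c); hsv=cv2.cvtColor(c['pixels'],cv2.COLOR_BGR2HSV)
    z=W[...,2]; H,S,V=hsv[...,0],hsv[...,1],hsv[...,2]
    reg=(W[...,0]>.3)&(W[...,0]<.9)&(W[...,1]>-.4)&(W[...,1]<.3)
    def rect(name,m):
        p=W[m&reg]
        p=p[np.isfinite(p[:,0])]
        if len(p)<5: print(name,len(p));return
        R=cv2.minAreaRect(p[:,:2].astype(np.float32)*1000)
        print(n,name,len(p),[np.round(x,1) for x in R],'z',np.round(np.percentile(p[:,2],[5,50,95])*1000,1))
    print('table z',np.nanmedian(z[reg&(z<.02)]))
    ct=(z>.095)&(z<.115)&(H<80)&(H>3)&(S>60)
    rect('ctop',ct&(W[...,1]>-.15)&(W[...,1]<.08))
    blue=(H>100)&(H<125)&(S>120)
    rect('boxtop',blue&(z>.06)&(z<.08))
    rect('purple',(H>125)&(H<155)&(S>100)&(z>.09))
    yel=(H>24)&(H<35)&(S>170)
    rect('ycart',yel&(z>.09)&(z<.115))
    rect('ystripe',yel&(z<.01))
    rect('eye',(z>.132)&(z<.15)&(W[...,1]>-.13)&(W[...,1]<.02)&(W[...,0]>.6))
    rect('lowgrey',(S<60)&(z>.012)&(z<.03)&(W[...,1]>-.15)&(W[...,1]<.08))
    rect('post',(z>.09)&(z<.115)&(W[...,1]>.05)&(S<60))
    rect('orange',(H>3)&(H<14)&(S>170)&(z>.15))
    rect('highgrey',(S<60)&(z>.15)&(z<.4)&(W[...,0]>.4))
    rect('red',((H<4)|(H>175))&(S>120)&(z>.1))
    if n=='top':
        m=np.zeros(z.shape,bool)
        p=W[yel&(z<.01)&reg]; print(np.round(p[::6]*1000))
E
```

```text
table z 0.0006795284141352763
top ctop 420 [array([461.9, -92.1]), array([95.1, 62. ]), np.float64(88.5)] z [ 99.6 105.3 110.8]
top boxtop 664 [array([618.5, -98.9]), array([105.6, 128.2]), np.float64(87.2)] z [64.1 70.4 76.3]
top purple 362 [array([326. , 140.3]), array([62.1, 94.8]), np.float64(35.7)] z [ 99.3 105.1 110.4]
top ycart 374 [array([ 545.8, -307.3]), array([ 97.2, 546.8]), np.float64(67.5)] z [ 98.6 104.9 111.1]
top ystripe 556 [array([ 707.7, -177.5]), array([238.5, 523.1]), np.float64(60.8)] z [-2.7  4.3  9. ]
top eye 37 [array([ 631.7, -101.6]), array([ 7.8, 63.8]), np.float64(87.1)] z [136.3 142.2 148.4]
top lowgrey 312 [array([655.9, -35.7]), array([225.9, 487.3]), np.float64(89.8)] z [12.5 21.1 28.4]
top post 91 [array([491.4,  68.2]), array([63., 65.]), np.float64(42.2)] z [ 94.8 103.8 111.1]
top orange 13 [array([490. , 114.9]), array([17.8, 30.7]), np.float64(88.4)] z [246.5 253.5 285.3]
top highgrey 139 [array([531.4,  -4.5]), array([ 44.8, 243.8]), np.float64(29.2)] z [182.2 287.  302.7]
top red 5 [array([489.6,  45.3]), array([8.7, 2.3]), np.float64(68.4)] z
[... 2332 characters left out ...]
rray([ 334.2, -221.9]), array([57.4, 94. ]), np.float64(29.5)] z [100.8 106.2 109.6]
scene ystripe 1495 [array([ 690.7, -260.3]), array([196.7, 459.4]), np.float64(76.4)] z [2.1 5.4 8.6]
scene eye 50 [array([ 631.1, -102. ]), array([ 7.4, 62.6]), np.float64(86.6)] z [136.  144.4 147.3]
scene lowgrey 421 [array([653.8, -61.7]), array([242.7, 460.5]), np.float64(81.7)] z [12.6 21.1 28.4]
scene post 168 [array([490.1,  68.9]), array([60.4, 67.6]), np.float64(36.7)] z [ 92.9 103.  109.3]
scene orange 53 [array([494.7, 108.1]), array([32.9, 13.8]), np.float64(14.0)] z [251.3 284.  291.3]
scene highgrey 220 [array([491.3,  75.3]), array([ 14.2, 102.2]), np.float64(0.5)] z [179.7 251.5 301.2]
red 1
```

```bash
python3 - <<'E'
from h import *
for n in('top','scene'):
    c=dict(np.load(n+'0.npz')); W=pts(c); hsv=cv2.cvtColor(c['pixels'],cv2.COLOR_BGR2HSV)
    z=W[...,2]; H,S,V=hsv[...,0],hsv[...,1],hsv[...,2]
    X,Y=W[...,0],W[...,1]
    reg=(X>.38)&(X<.74)&(Y>-.18)&(Y<0)
    yel=(H>24)&(H<35)&(S>130)&(z<.012)&reg
    def fit(name,m,ax):
        p=W[m]*1000
        o=1-ax
        k=np.polyfit(p[:,ax],p[:,o],1); res=p[:,o]-np.polyval(k,p[:,ax])
        k=np.polyfit(p[abs(res)<8,ax],p[abs(res)<8,o],1);
        print(n,name,m.sum(),'slope deg',np.degrees(np.arctan(k[0])),'val at mid',p[:,ax].mean().round(),np.polyval(k,p[:,ax].mean()).round(1),'spread',np.percentile(p[:,o]-np.polyval(k,p[:,ax]),[2,98]).round(1))
    fit('right stripe y(x)',yel&(Y<-.135)&(X<.69),0)
    fit('far stripe x(y)',yel&(X>.695)&(Y>-.14),1)
    g=(S<70)&(z>.014)&(z<.03)
    fit('rail y(x)',g&(Y>-.05)&(Y<-.01)&(X>.42)&(X<.7),0)
    fit('stop x(y)',g&(X<.43)&(X>.39)&(Y>-.15)&(Y<-.05),1)
    ch=(S<70)&(z>.095)&(z<.115)&(Y>.03)&(Y<.1)&(X>.44)&(X<.54)
    p=W[ch]*1000
    for s in(p[p[:,0]<490],p[p[:,0]>490]): 
        R=cv2.minAreaRect(s[:,:2].astype(np.float32)); print('cheek',len(s),R)
    hg=(S<70)&(z>.13)&(z<.4)&(Y>.0)&(Y<.16)&(X>.44)&(X<.54)
    p=W[hg]*1000; print('arm',p[::10].round())
    o=(H>3)&(H<14)&(S>170)&(z>.2)&(X>.4)
    print('orange',(W[o]*1000).round()[::4])
    c2=(z>.095)&(z<.115)&(H<80)&(H>3)&(S>60)&(Y>-.15)&(Y<-.03)&(X>.42)&(X<.5)
    print('carton',cv2.minAreaRect((W[c2][:,:2]*1000).astype(np.float32)))
E
```

```text
top right stripe y(x) 76 slope deg -2.1991275049422745 val at mid 490.0 -153.9 spread [-3.   5.7]
top far stripe x(y) 72 slope deg 1.1391830128919957 val at mid -92.0 713.6 spread [-5.9  5.8]
top rail y(x) 136 slope deg -1.5541989874738615 val at mid 561.0 -30.9 spread [-2.1  2.1]
top stop x(y) 48 slope deg 1.479368112702369 val at mid -100.0 415.4 spread [-2.4 13.8]
cheek 62 ((473.9083251953125, 76.09300994873047), (30.76897621154785, 44.5976448059082), 0.23722943663597107)
cheek 20 ((507.829345703125, 71.78239440917969), (29.047115325927734, 39.12696075439453), 73.98583221435547)
arm [[497.  96. 286.]
 [495.  62. 301.]
 [494. 100. 287.]
 [491.  65. 304.]
 [493.  32. 284.]
 [488.  75. 300.]
 [489.  42. 290.]
 [485.  56. 293.]
 [495. 107. 193.]
 [495.  71. 186.]
 [491. 104. 192.]
 [491.  68. 187.]
 [488.  93. 185.]
 [488.  57. 182.]]
orange [[506. 123. 253.]
 [492. 123. 250.]
 [481. 123. 252.]
 [475. 111. 281.]]
carton ((461.8555908203125, -92.05209350585938), (95.11602020263672, 61.98218536376953), 88.54560852050781)
scene right stripe y(x) 81 slope deg -1.7122925861901441 val at mi
[... 635 characters left out ...]
. 294.]
 [487.  39. 294.]
 [492.  37. 295.]
 [493.  40. 290.]
 [491. 101. 261.]
 [490.  31. 280.]
 [493. 108. 247.]
 [498. 109. 243.]
 [492. 114. 201.]
 [494. 117. 193.]
 [497. 119. 190.]
 [498. 119. 186.]
 [487.  77. 186.]
 [487.  65. 186.]
 [496. 125. 168.]
 [493.  84. 179.]
 [495.  61. 186.]
 [495.  54. 184.]
 [493. 127. 147.]]
orange [[478. 107. 290.]
 [483. 108. 289.]
 [489. 108. 289.]
 [492. 110. 287.]
 [499. 110. 288.]
 [508. 108. 291.]
 [509. 108. 288.]
 [509. 108. 284.]
 [510. 111. 279.]
 [505. 107. 269.]
 [505. 115. 262.]
 [510. 116. 261.]
 [506. 111. 251.]
 [507. 118. 246.]]
carton ((458.8701477050781, -91.79092407226562), (96.14457702636719, 68.39302825927734), 87.84785461425781)
```

```bash
cat >> h.py <<'E'
YAW=-1.7; D=np.array([.4865,-.0915])
from scipy.spatial.transform import Rotation as Ro
XH=np.array([np.cos(np.radians(YAW)),np.sin(np.radians(YAW))]);YH=np.array([-XH[1],XH[0]])
def w(x,y): return D+x*XH+y*YH
def st(p): p=np.array(p)[:2]-D; return np.array([p@XH,p@YH])
def delta(pos,yaw=None):
    """remaining shift in tool axes (fractions) and turn about z; assumes tool down"""
    s=r.get_state(); R=Ro.from_euler('xyz',s['eef_rot'],degrees=True)
    print('tcp',np.round(s['tcp_pos']*1000,1),'rot',np.round(s['eef_rot'],2),'t',s['time_s'],'F',np.round(s['contact_force'],1),'w',round(s['gripper_width'],4))
    d=R.inv().apply(np.array(pos)-s['tcp_pos'])/0.1
    print('slide',np.round(d,3), 'mm',np.round((np.array(pos)-s['tcp_pos'])*1000))
    if yaw is not None:
        T=Ro.from_euler('xyz',[180,0,yaw],degrees=True)
        print('turn',np.round((R.inv()*T).as_rotvec()/1.5,4))
E
python3 - <<'E'
from h import *
p=w(-.025,.062); print(p)
delta([p[0],p[1],.40],-91.7)
E
```

```text
[ 0.46335031 -0.02878563]
tcp [216.  639.1 239.7] rot [ 1.7991e+02 -1.0000e-02 -1.8670e+01] t 0.1 F [-0.2 -0.3  0.1] w 0.0876
slide [ 4.482  5.537 -1.594] mm [ 247. -668.  160.]
turn [ 8.000e-04 -7.000e-04  8.497e-01]
```

{"name": "apply_moves", "arguments": {"slide": [[0,0,-0.4],[0,0,-0.4],[0,0,-0.4],[0,0,-0.4],[0,0,0],[0,0,0],[0,0,0],[0,0,0]], "turn": [[0,0,0.1],[0,0,0.1],[0,0,0.1],[0,0,0.1],[0,0,0.1],[0,0,0.1],[0,0,0.1],[0,0,0.1]], "jaw": [1,1,1,1,1,1,1,1]}}

```text
time_s: 0.9
tcp_pos: [0.216, 0.6393, 0.4]
eef_rot: [180.0, -0.0, -87.8]
contact_force: [0.5, 0.4, -0.3]
gripper_width: 0.0292
```

```bash
python3 - <<'E'
from h import *
p=w(-.025,.062)
delta([p[0],p[1],.40],-91.7); print(r.get_state()['joints'].round(1))
E
```

```text
tcp [216.  639.3 400. ] rot [ 1.7998e+02 -5.0000e-02 -8.7780e+01] t 0.9 F [ 0.5  0.4 -0.3] w 0.0292
slide [ 6.772e+00 -2.213e+00  5.000e-03] mm [ 247. -668.   -0.]
turn [ 0.0002 -0.0006  0.0456]
[ 87.8  17.8  16.9  -0.  -89.1 -85.6]
```

{"name": "apply_moves", "arguments": {"slide": [[0.42,-0.14,0],[0.42,-0.14,0],[0.42,-0.14,0],[0.42,-0.14,0],[0.42,-0.14,0],[0.42,-0.14,0],[0.42,-0.14,0],[0.42,-0.14,0]], "turn": [[0,0,0],[0,0,0],[0,0,0],[0,0,0],[0,0,0],[0,0,0],[0,0,0],[0,0,0]], "jaw": [1,1,1,1,1,1,1,1]}}

```text
time_s: 1.7
tcp_pos: [0.3431, 0.3069, 0.4004]
eef_rot: [180.0, 0.0, -87.4]
contact_force: [1.9, 0.6, 0.8]
gripper_width: 0.0005
```

{"name": "apply_moves", "arguments": {"slide": [[0.42,-0.14,0],[0.42,-0.14,0],[0.42,-0.14,0],[0.42,-0.14,0],[0.42,-0.14,0],[0.42,-0.14,0],[0.42,-0.14,0],[0,0,0]], "turn": [[0,0,0],[0,0,0],[0,0,0],[0,0,0],[0,0,0],[0,0,0],[0,0,0],[0,0,0.0456]], "jaw": [1,1,1,1,1,1,1,1]}}

```text
time_s: 2.5
tcp_pos: [0.4548, 0.0153, 0.4]
eef_rot: [179.9, -0.1, -91.6]
contact_force: [-0.3, 0.7, 0.2]
gripper_width: 0.0002
```

```bash
python3 - <<'E'
from h import *
p=w(-.025,.062)
delta([p[0],p[1],.066],-91.7)
cam('scene','s1.png');cam('wrist','w1.png')
E
```

```text
tcp [454.8  15.3 400. ] rot [ 1.7994e+02 -7.0000e-02 -9.1640e+01] t 2.5 F [-0.3  0.7  0.2] w 0.0002
slide [ 0.435 -0.102  3.341] mm [   9.  -44. -334.]
turn [ 0.0008 -0.0008  0.0007]
```

View pics/s1.png

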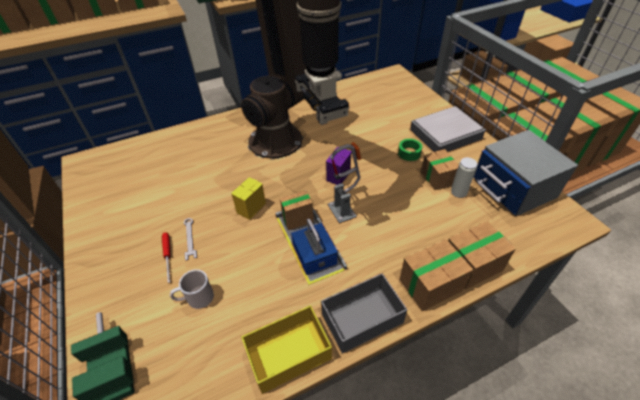

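View pics/w1.png

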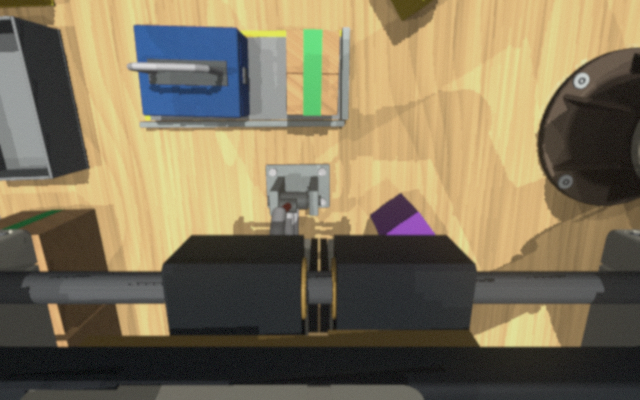

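The wrist view shows the lane clearly, with the carton at (312,72), the box at (190,72) and the hook at (285,215). I'm moving over the carton–rail gap and then down.

{"name": "apply_moves", "arguments": {"slide": [[0.43,-0.1,0],[0,0,0.45],[0,0,0.45],[0,0,0.45],[0,0,0.45],[0,0,0.3],[0,0,0]], "turn": [[0,0,0],[0,0,0],[0,0,0],[0,0,0],[0,0,0],[0,0,0],[0,0,0]], "jaw": [1,1,1,1,1,1,1]}}

```text
time_s: 3.3
tcp_pos: [0.4603, -0.0234, 0.1869]
eef_rot: [179.6, -0.1, -91.2]
contact_force: [1.6, 0.9, 1.2]
gripper_width: 0.0009
```

```bash
python3 - <<'E'
from h import *
p=w(-.025,.062)
delta([p[0],p[1],.066],-91.7)
cam('scene','s2.png');c=cam('wrist','w2.png')
a=cv2.imread('pics/s2.png')[100:300,220:420]; cv2.imwrite('pics/s2c.png',cv2.resize(a,None,fx=3,fy=3))
E
```

```text
tcp [460.3 -23.4 186.9] rot [ 1.7957e+02 -1.1000e-01 -9.1200e+01] t 3.3 F [1.6 0.9 1.2] w 0.0009
slide [ 0.051 -0.041  1.208] mm [   3.   -5. -121.]
turn [ 0.005  -0.0013  0.0058]
```

View pics/s2c.png

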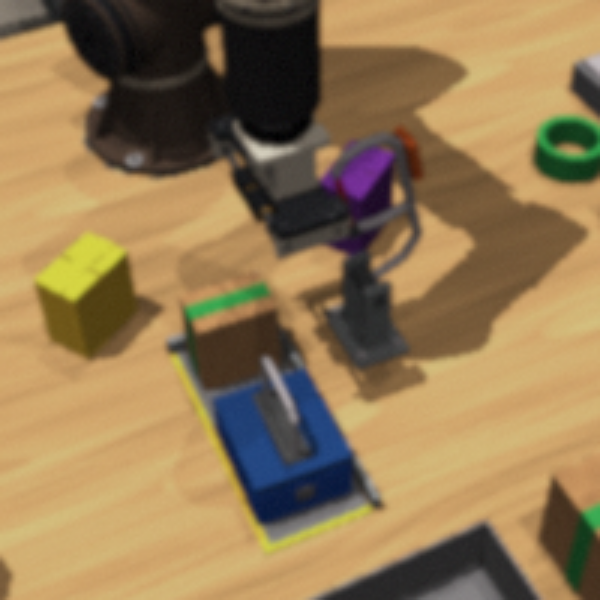

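View pics/w2.png

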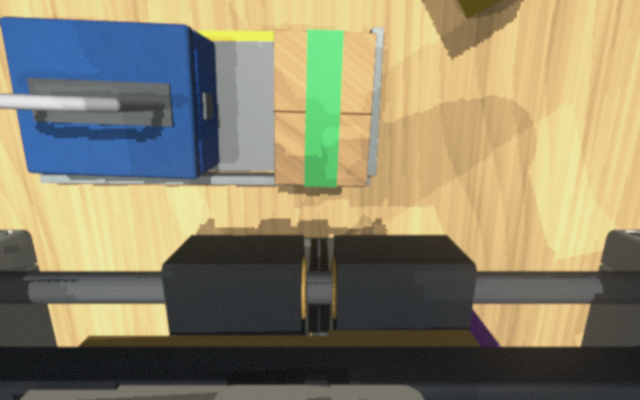

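{"name": "apply_moves", "arguments": {"slide": [[0.07,-0.04,0.1],[0,0,0.25],[0,0,0.25],[0,0,0.25],[0,0,0.2],[0,0,0.15],[0,0,0]], "turn": [[0.005,0,0.006],[0,0,0],[0,0,0],[0,0,0],[0,0,0],[0,0,0],[0,0,0]], "jaw": [1,1,1,1,1,1,1]}}

```text
time_s: 4.1
tcp_pos: [0.4685, -0.0302, 0.0709]
eef_rot: [-179.6, -0.0, -91.8]
contact_force: [-1.1, -0.1, 0.2]
gripper_width: 0.0005
```

```bash
python3 - <<'E'
from h import *
p=w(-.025,-.068)
delta([p[0],p[1],.066],-91.7)
print(st(r.get_state()['tcp_pos'])*1000)
cam('scene','s3.png');c=cam('wrist','w3.png')
a=cv2.imread('pics/s3.png')[100:300,220:420]; cv2.imwrite('pics/s3c.png',cv2.resize(a,None,fx=3,fy=3))
E
```

```text
tcp [468.5 -30.2  70.9] rot [-179.56   -0.    -91.78] t 4.1 F [-1.1 -0.1  0.2] w 0.0005
slide [1.287 0.051 0.049] mm [  -9. -128.   -5.]
turn [-0.0051 -0.     -0.001 ]
[-19.76751733  60.70918194]
```

View pics/s3c.png

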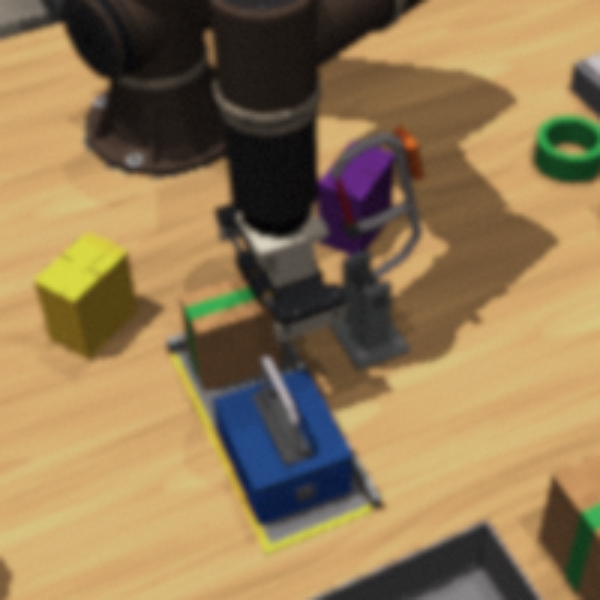

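View pics/w3.png

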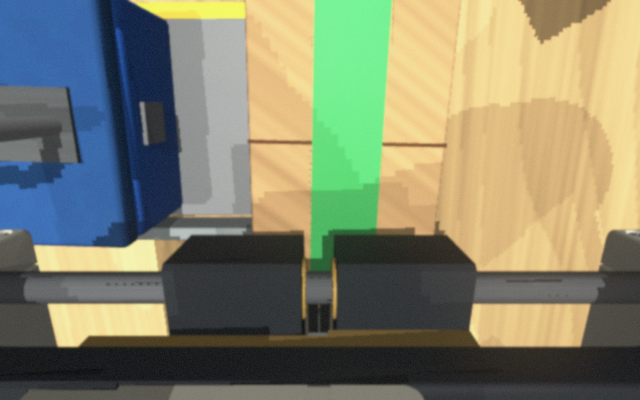

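Carton sits about 8 mm to the −x side of the fingers (centre column 350 against 318), so I correct that and push slowly.

{"name": "apply_moves", "arguments": {"slide": [[0,0.08,0.04],[0.06,0,0],[0.08,0,0],[0.1,0,0],[0.12,0,0],[0.12,0,0],[0.12,0,0],[0.12,0,0]], "turn": [[-0.005,0,0],[0,0,0],[0,0,0],[0,0,0],[0,0,0],[0,0,0],[0,0,0],[0,0,0]], "jaw": [1,1,1,1,1,1,1,1]}}

```text
time_s: 5.0
tcp_pos: [0.4585, -0.1031, 0.0673]
eef_rot: [-179.9, 0.0, -91.8]
contact_force: [-0.0, 6.0, 4.4]
gripper_width: 0.0003
```

```bash
python3 - <<'E'
from h import *
p=w(-.028,-.069)
delta([p[0],p[1],.066],-91.7)
cam('scene','s4.png');c=cam('wrist','w4.png')
a=cv2.imread('pics/s4.png')[100:300,180:380]; b=cv2.imread('pics/w4.png')
cv2.imwrite('pics/s4c.png',np.hstack([cv2.resize(a,(400,400)),cv2.resize(b,(400,400))]))
E
```

```text
tcp [ 458.5 -103.1   67.3] rot [-1.7987e+02  4.0000e-02 -9.1840e+01] t 5.0 F [-0.   6.   4.4] w 0.0003
slide [0.566 0.002 0.013] mm [ -2. -57.  -1.]
turn [-0.0016  0.0004 -0.0017]
```

View pics/s4c.png

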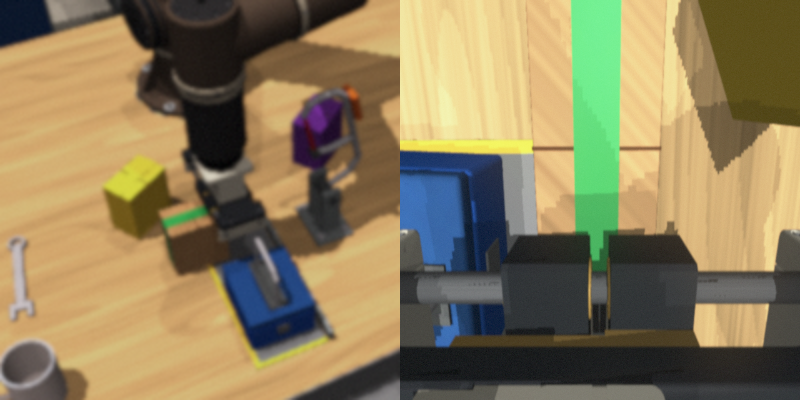

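Carton is sliding straight and upright (about 6 N). Continuing.

{"name": "apply_moves", "arguments": {"slide": [[0.1,0,0],[0.12,0,0],[0.12,0,0],[0.1,0,0],[0.08,0,0],[0.05,0,0],[0,0,0],[-0.1,0,0]], "turn": [[-0.0016,0,0],[0,0,0],[0,0,0],[0,0,0],[0,0,0],[0,0,0],[0,0,0],[0,0,0]], "jaw": [1,1,1,1,1,1,1,1]}}

```text
time_s: 5.9
tcp_pos: [0.4552, -0.1502, 0.0661]
eef_rot: [179.8, -0.0, -92.0]
contact_force: [-0.3, 0.8, -1.0]
gripper_width: 0.0004
```

{"name": "apply_moves", "arguments": {"slide": [[-0.2,0,-0.1],[0,0,-0.4],[0,0,-0.5],[0,0,-0.5],[0,0,-0.4]], "turn": [[0,0,0],[0,0,0],[0,0,0],[0,0,0],[0,0,0]], "jaw": [1,1,1,1,1]}}

```text
time_s: 6.4
tcp_pos: [0.4569, -0.1291, 0.2593]
eef_rot: [179.9, -0.0, -91.8]
contact_force: [2.1, 0.4, -0.2]
gripper_width: 0.0006
```

```bash
python3 - <<'E'
from h import *
c=cam('scene','s5.png')
W=pts(c);hsv=cv2.cvtColor(c['pixels'],cv2.COLOR_BGR2HSV);H,S,V=[hsv[...,i] for i in range(3)]
X,Y,z=W[...,0],W[...,1],W[...,2]
m=(z>.095)&(z<.115)&(H<80)&(H>3)&(S>60)&(Y>-.35)&(Y<-.1)&(X>.4)&(X<.56)
R=cv2.minAreaRect((W[m][:,:2]*1000).astype(np.float32)); print(m.sum(),R,np.median(z[m]))
for q in cv2.boxPoints(R): print(st(q/1000)*1000)
m=(H>100)&(H<125)&(S>120)&(z>.06)&(z<.08)&(X>.4)&(X<.75)&(Y>-.3)&(Y<.1)
R=cv2.minAreaRect((W[m][:,:2]*1000).astype(np.float32)); print(m.sum(),R, st(np.array(R[0])/1000)*1000)
c=cam('wrist','w5.png');delta([.5,0,.3],-91.7)
a=cv2.imread('pics/s5.png')[100:300,180:380]; b=cv2.imread('pics/w5.png')
cv2.imwrite('pics/s5c.png',np.hstack([cv2.resize(a,(400,400)),cv2.resize(b,(400,400))]))
E
```

```text
482 ((455.3995361328125, -220.5790252685547), (96.2861099243164, 66.96248626708984), 88.27515411376953) 0.10626158206662623
[ -60.75961084 -178.07336315]
[   6.20286556 -178.10241163]
[  6.24462416 -81.81633584]
[-60.71782245 -81.78728647]
840 ((619.9404907226562, -101.89720916748047), (109.32890319824219, 129.59820556640625), 86.43439483642578) [133.69020439  -6.43395477]
tcp [ 459.6 -129.3  262.3] rot [-1.796e+02 -2.000e-02 -9.180e+01] t 6.5 F [ 0.7  0.1 -0.5] w 0.0001
slide [-1.305 -0.366 -0.375] mm [ 40. 129.  38.]
turn [-0.0047 -0.0003 -0.0011]
```

View pics/s5c.png

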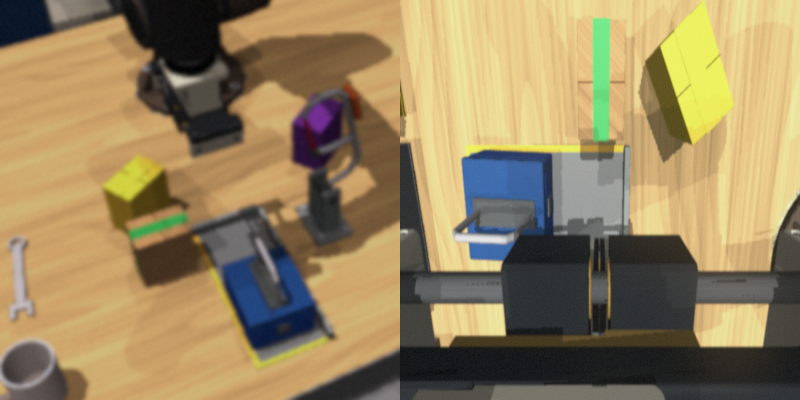

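Carton is upright at y −178 to −82 mm in station axes, off the floor. The blue box is untouched. Next I turn the gripper and go over the lifting eye.

{"name": "apply_moves", "arguments": {"slide": [[-0.08,-0.41,-0.2],[-0.08,-0.41,-0.2],[-0.08,-0.41,-0.2],[-0.08,-0.41,-0.2],[0,0,0],[0,0,0],[0,0,0],[0,0,0]], "turn": [[-0.004,0,0],[0,0,0],[0,0,0],[0,0,0],[0,0,-0.1],[0,0,-0.1],[0,0,-0.1],[0,0,-0.1]], "jaw": [1,1,1,1,1,1,1,0]}}

```text
time_s: 7.3
tcp_pos: [0.6223, -0.1022, 0.3341]
eef_rot: [179.5, 0.3, -57.1]
contact_force: [0.4, -0.1, -0.6]
gripper_width: 0.0043
```

{"name": "apply_moves", "arguments": {"slide": [[0,0,0],[0,0,0],[0,0,0],[0,0,0],[0,0,0],[0,0,0],[0,0,0]], "turn": [[0,0,-0.1],[0,0,-0.1],[0,0,-0.1],[0,0,-0.1],[0,0,-0.1],[0,0,-0.1],[0,0,0]], "jaw": [0,0,0,0,0,0,0]}}

```text
time_s: 8.0
tcp_pos: [0.6222, -0.1023, 0.3344]
eef_rot: [179.9, 0.6, -5.8]
contact_force: [0.1, 0.4, -0.3]
gripper_width: 0.0585
```

```bash
python3 - <<'E'
from h import *
p=w(.135,-.006)
delta([p[0],p[1],.34],-3)
c=cam('wrist','w6.png')
W=pts(c);hsv=cv2.cvtColor(c['pixels'],cv2.COLOR_BGR2HSV);H,S,V=[hsv[...,i] for i in range(3)]
X,Y,z=W[...,0],W[...,1],W[...,2]
for n,m in(('box',(H>100)&(H<125)&(S>120)&(z>.06)&(z<.08)),('eye',(z>.13)&(z<.15)&(Y<0)&(Y>-.2)&(X>.5)&(X<.8))):
    p=W[m];R=cv2.minAreaRect((p[:,:2]*1000).astype(np.float32)); print(n,m.sum(),R, st(np.array(R[0])/1000)*1000,np.median(p,0))
E
```

```text
tcp [ 622.2 -102.3  334.4] rot [179.95   0.58  -5.77] t 8.0 F [ 0.1  0.4 -0.3] w 0.0585
slide [-0.01  -0.007 -0.056] mm [-1.  1.  6.]
turn [ 0.0004  0.0068 -0.0322]
box 6485 ((617.7276611328125, -100.09233856201172), (106.3368911743164, 127.7867660522461), 86.24927520751953) [131.42480502  -4.69552491] [ 0.61841834 -0.11674987  0.07087322]
eye 700 ((617.2161865234375, -100.42266845703125), (7.978377342224121, 90.3061752319336), 86.68358612060547) [130.92335518  -5.04088294] [ 0.62186793 -0.10070239  0.14378466]
```

View pics/w6.png

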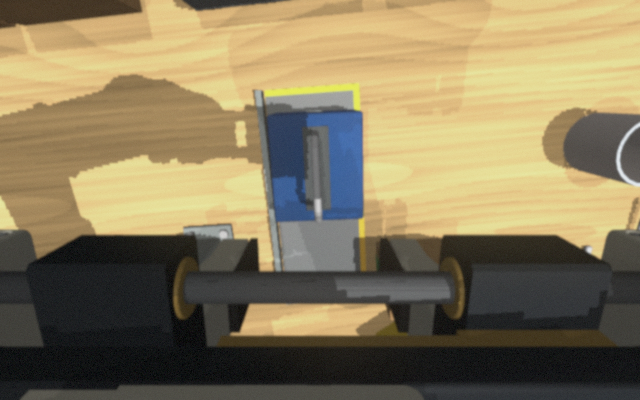

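{"name": "apply_moves", "arguments": {"slide": [[-0.05,-0.02,0.1],[0,0,0.4],[0,0,0.4],[0,0,0.4],[0,0,0.3],[0,0,0.2],[0,0,0.1],[0,0,0]], "turn": [[0,0.007,-0.028],[0,0,0],[0,0,0],[0,0,0],[0,0,0],[0,0,0],[0,0,0],[0,0,0]], "jaw": [0.2,0.2,0.2,0.2,0.2,0.2,0.2,0.2]}}

```text
time_s: 8.85
tcp_pos: [0.6173, -0.1003, 0.1439]
eef_rot: [179.9, 0.0, -3.7]
contact_force: [0.2, -1.4, 0.4]
gripper_width: 0.07
```

```bash
python3 - <<'E'
from h import *
delta([.6172,-.1004,.134],-3.4)
c=cam('wrist','w7.png');cam('scene','s7.png')
a=cv2.imread('pics/s7.png')[100:300,220:420]; b=cv2.imread('pics/w7.png')
cv2.imwrite('pics/s7c.png',np.hstack([cv2.resize(a,(400,400)),cv2.resize(b,(400,400))]))
E
```

```text
tcp [ 617.3 -100.3  143.9] rot [ 1.7995e+02  4.0000e-02 -3.6500e+00] t 8.85 F [ 0.2 -1.4  0.4] w 0.07
slide [-0.001  0.001  0.099] mm [ -0.  -0. -10.]
turn [ 0.0006  0.0005 -0.0029]
```

View pics/s7c.png

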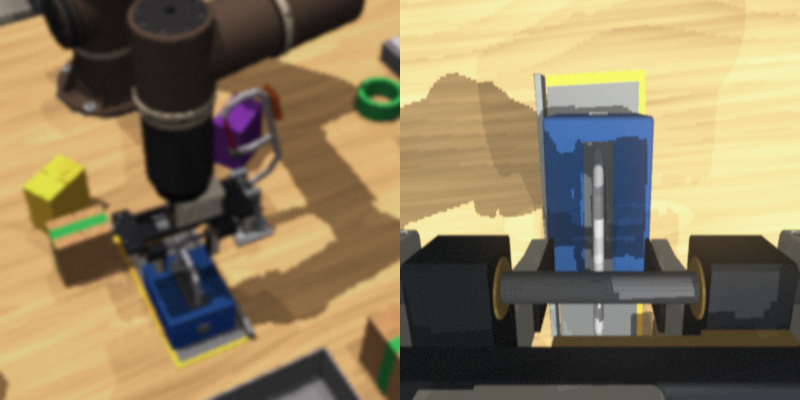

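Eye bar is centred between the open fingers. Lower 10 mm and pinch.

{"name": "apply_moves", "arguments": {"slide": [[0,0,0.1],[0,0,0],[0,0,0],[0,0,0],[0,0,0],[0,0,0],[0,0,0],[0,0,0]], "turn": [[0,0,0],[0,0,0],[0,0,0],[0,0,0],[0,0,0],[0,0,0],[0,0,0],[0,0,0]], "jaw": [0.2,0.2,1,1,1,1,1,1], "newtons": 50}}

```text
time_s: 9.75
tcp_pos: [0.6182, -0.1004, 0.1355]
eef_rot: [180.0, -0.1, -3.5]
contact_force: [-0.4, 0.5, 0.1]
gripper_width: 0.0277
```

{"name": "apply_moves", "arguments": {"slide": [[0,0,0],[0,0,0],[0,0,-0.02],[0,0,-0.02],[0,0,-0.02],[0,0,0]], "turn": [[0,0,0],[0,0,0],[0,0,0],[0,0,0],[0,0,0],[0,0,0]], "jaw": [1,1,1,1,1,1]}}

```text
time_s: 10.35
tcp_pos: [0.618, -0.1004, 0.1414]
eef_rot: [180.0, -0.1, -3.5]
contact_force: [-0.2, -0.4, -5.8]
gripper_width: 0.0068
```

```bash
python3 - <<'E'
from h import *
p=w(.0,.0)
delta([p[0],p[1],.141],-1.7)
c=cam('wrist','w8.png');cam('scene','s8.png')
a=cv2.imread('pics/s8.png')[100:300,220:420]; b=cv2.imread('pics/w8.png')
cv2.imwrite('pics/s8c.png',np.hstack([cv2.resize(a,(400,400)),cv2.resize(b,(400,400))]))
E
```

```text
tcp [ 618.  -100.4  141.4] rot [ 1.7998e+02 -1.1000e-01 -3.5100e+00] t 10.35 F [-0.2 -0.4 -5.8] w 0.0068
slide [-1.318e+00 -9.000e-03  1.000e-03] mm [-132.    9.   -0.]
turn [ 0.0003 -0.0012 -0.0211]
```

View pics/s8c.png

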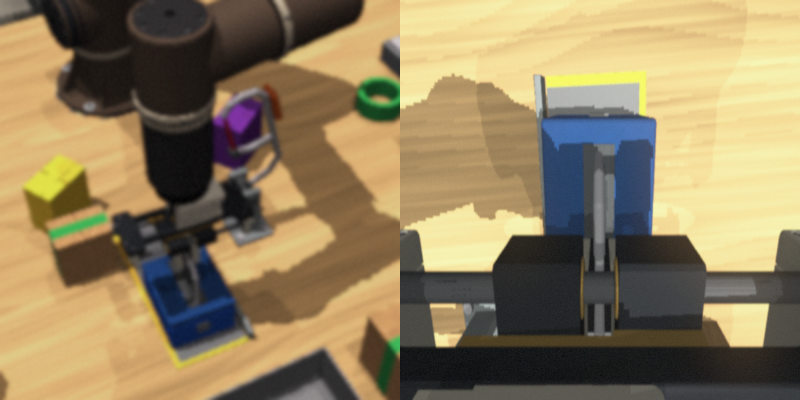

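Box is lifted by about 6 mm (5.8 N, opening 7 mm). Carrying it to the front stop.

{"name": "apply_moves", "arguments": {"slide": [[0,0,0],[-0.1,-0.03,0],[-0.18,0,0],[-0.22,0,0],[-0.25,0,0],[-0.22,0,0],[-0.15,0,0],[-0.1,0,0]], "turn": [[0,0,-0.021],[0,0,0],[0,0,0],[0,0,0],[0,0,0],[0,0,0],[0,0,0],[0,0,0]], "jaw": [1,1,1,1,1,1,1,1]}}

```text
time_s: 11.25
tcp_pos: [0.4944, -0.0938, 0.1413]
eef_rot: [180.0, -0.1, -1.7]
contact_force: [0.4, -0.2, -4.7]
gripper_width: 0.0061
```

```bash
python3 - <<'E'
from h import *
p=w(.004,-.002)
delta([p[0],p[1],.135],-1.7); print(st(r.get_state()['tcp_pos']))
c=cam('wrist','w9.png');cam('scene','s9.png');cam('top','t9.png')
a=cv2.imread('pics/s9.png')[100:300,220:420]; b=cv2.imread('pics/w9.png')
cv2.imwrite('pics/s9c.png',np.hstack([cv2.resize(a,(400,400)),cv2.resize(b,(400,400))]))
E
```

```text
tcp [494.4 -93.8 141.3] rot [ 1.7998e+02 -1.1000e-01 -1.7400e+00] t 11.25 F [ 0.4 -0.2 -4.7] w 0.0061
slide [-0.04  -0.     0.063] mm [-4.  0. -6.]
turn [ 0.0002 -0.0013 -0.0005]
[ 0.00795467 -0.00201611]
```

View pics/s9c.png

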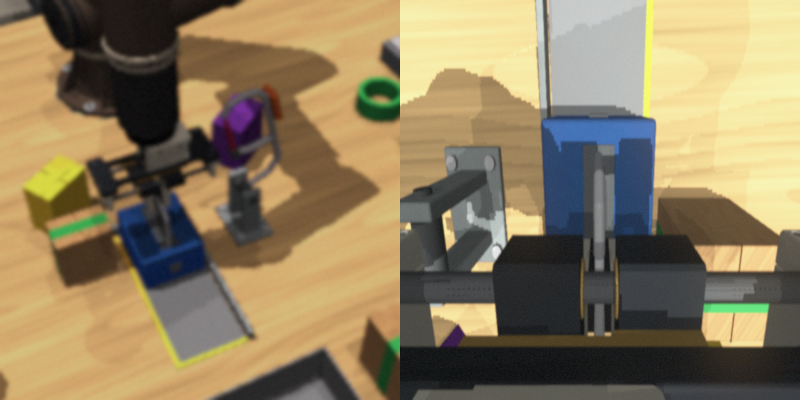

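{"name": "apply_moves", "arguments": {"slide": [[-0.04,0,0],[-0.01,0,0.02],[0,0,0.02],[0,0,0.02],[0,0,0.01],[0,0,0]], "turn": [[0,0,0],[0,0,0],[0,0,0],[0,0,0],[0,0,0],[0,0,0]], "jaw": [1,1,1,1,1,1]}}

```text
time_s: 12.0
tcp_pos: [0.4921, -0.0932, 0.1357]
eef_rot: [180.0, -0.2, -1.7]
contact_force: [-7.7, 7.0, 14.0]
gripper_width: 0.0065
```

{"name": "apply_moves", "arguments": {"slide": [[0,0,0],[0,0,0],[0,0,0],[0,0,0],[0,0,-0.2],[0,0,-0.4],[0,0,-0.4],[0,0,-0.5]], "turn": [[0,0,0],[0,0,0],[0,0,0],[0,0,0],[0,0,0],[0,0,0],[0,0,0],[0,0,0]], "jaw": [0.6,0.6,0.6,0.6,0.6,0.6,0.6,0.6]}}

```text
time_s: 12.8
tcp_pos: [0.4901, -0.0937, 0.2846]
eef_rot: [180.0, 0.0, -1.7]
contact_force: [1.4, 0.4, -0.3]
gripper_width: 0.0352
```

```bash
cat > meas.py <<'E'
from h import *
import sys
tag=sys.argv[1]
for n in sys.argv[2:]:
    c=cam(n,n[0]+tag+'.png')
    W=pts(c);hsv=cv2.cvtColor(c['pixels'],cv2.COLOR_BGR2HSV);H,S,V=[hsv[...,i] for i in range(3)]
    X,Y,z=W[...,0],W[...,1],W[...,2]
    reg=(X>.3)&(X<.75)&(Y<.02)&(Y>-.3)
    for nm,m in(('box',(H>100)&(H<125)&(S>120)&(z>.06)&(z<.08)&reg),('eye',(z>.13)&(z<.15)&reg&(Y>-.14)&(S<70)&(X>.42)&(X<.56)),
      ('pad',(H>3)&(H<14)&(S>150)&(z>.15)&(X>.42)&(X<.56)&(Y>-.2)&(Y<.2)),('carton',(z>.095)&(z<.115)&(H<80)&(H>3)&(S>60)&(Y>-.35)&(Y<-.15)&(X>.41)&(X<.56))):
        p=W[m]
        if len(p)<5: print(n,nm,len(p));continue
        R=cv2.minAreaRect((p[:,:2]*1000).astype(np.float32)); print(n,nm,m.sum(),np.round(R[0]),np.round(R[1]),round(R[2],1),'st',(st(np.array(R[0])/1000)*1000).round(1),'z',np.percentile(p[:,2],[5,50,95]).round(3))
E
python3 meas.py 10 wrist scene; python3 -c "
from h import *
delta([.49,-.09,.3],-1.7)
a=cv2.imread('pics/s10.png')[100:300,220:420]; b=cv2.imread('pics/w10.png')
cv2.imwrite('pics/s10c.png',np.hstack([cv2.resize(a,(400,400)),cv2.resize(b,(400,400))]))"
```

```text
wrist box 8790 [492. -94.] [107. 127.] 88.2 st [ 5.1 -2.1] z [0.07  0.071 0.072]
wrist eye 916 [491. -93.] [ 8. 90.] 88.4 st [ 4.6 -1.4] z [0.135 0.144 0.146]
wrist pad 140 [488.  36.] [14.  7.] 88.9 st [ -2.3 127.9] z [0.198 0.232 0.257]
wrist carton 5560 [ 457. -220.] [97. 61.] 88.9 st [ -25.7 -129.4] z [0.103 0.106 0.107]
scene box 664 [496. -97.] [105. 127.] 87.6 st [ 9.7 -5.5] z [0.065 0.071 0.075]
scene eye 48 [500. -94.] [ 8. 78.] 86.9 st [13.4 -2.2] z [0.133 0.142 0.147]
scene pad 73 [493. 110.] [39. 18.] 10.8 st [1.000e-01 2.013e+02] z [0.247 0.28  0.292]
scene carton 490 [ 456. -221.] [96. 67.] 87.5 st [ -27.  -130.2] z [0.098 0.106 0.109]
tcp [494.3 -94.  291.2] rot [179.96  -0.77  -1.66] t 12.9 F [ 0.6  0.  -0.2] w 0.0348
slide [-0.043 -0.039 -0.088] mm [-4.  4.  9.]
turn [ 0.0004 -0.0089  0.0004]
```

View pics/s10c.png

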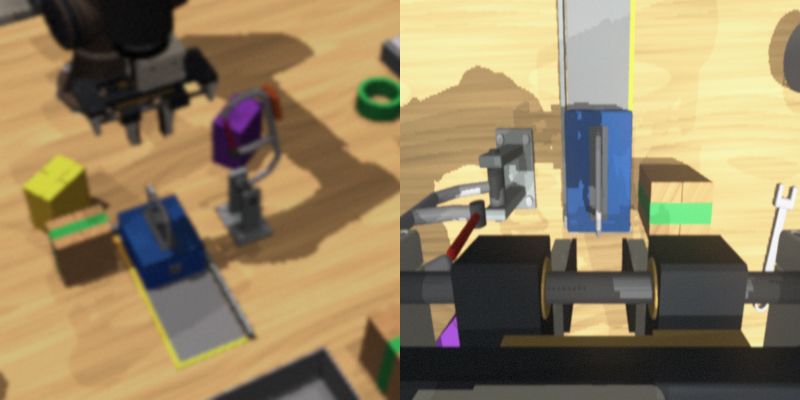

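Box is docked at station x +5, y −2 mm and upright. The eye is at y −1.4, inside the 7 mm allowance. Next I turn the closed fingers and go behind the pad.

{"name": "apply_moves", "arguments": {"slide": [[0,0,-0.4],[0,0,-0.4],[0,0,-0.4],[0,0,0],[0,0,0],[0,0,0],[0,0,0],[0,0,0]], "turn": [[0,-0.009,0.1],[0,0,0.1],[0,0,0.1],[0,0,0.1],[0,0,0.1],[0,0,0.1],[0,0,0.1],[0,0,0.1]], "jaw": [1,1,1,1,1,1,1,1]}}

```text
time_s: 13.7
tcp_pos: [0.4919, -0.0938, 0.404]
eef_rot: [179.4, 0.3, -70.8]
contact_force: [0.2, -0.3, -0.9]
gripper_width: 0.0005
```

{"name": "apply_moves", "arguments": {"slide": [[0,0,0],[0,0,0],[0,0,0],[0,0,0]], "turn": [[0,0,0.1],[0,0,0.1],[0,0,0.047],[0,0,0]], "jaw": [1,1,1,1]}}

```text
time_s: 14.1
tcp_pos: [0.4919, -0.0937, 0.404]
eef_rot: [179.3, 0.0, -91.7]
contact_force: [-0.0, -0.0, 0.0]
gripper_width: 0.0006
```

```bash
python3 meas.py 11 scene top; python3 - <<'E'
from h import *
p=w(0,.231)
delta([p[0],p[1],.40],-91.7)
E
```

```text
scene box 666 [497. -96.] [106. 127.] 88.0 st [10.2 -4.6] z [0.065 0.071 0.074]
scene eye 50 [499. -94.] [ 8. 75.] 88.3 st [12.7 -2.3] z [0.133 0.143 0.147]
scene pad 72 [506.  61.] [ 38. 116.] 15.3 st [ 14.9 152.9] z [0.245 0.282 0.292]
scene carton 483 [ 457. -221.] [96. 66.] 87.3 st [ -25.7 -130.4] z [0.099 0.106 0.11 ]
top box 303 [479. -94.] [105.  98.] 88.5 st [-7.8 -3. ] z [0.063 0.07  0.076]
top eye 9 [480. -96.] [ 0. 30.] 88.0 st [-5.9 -4.9] z [0.139 0.143 0.147]
top pad 0
top carton 433 [ 459. -221.] [96. 62.] 88.8 st [ -24.  -129.9] z [0.099 0.105 0.111]
tcp [491.9 -93.7 404. ] rot [ 1.7935e+02  2.0000e-02 -9.1520e+01] t 14.2 F [0.4 0.3 0. ] w 0.0008
slide [-2.331  0.046  0.042] mm [  1. 233.  -4.]
turn [0.0076 0.0003 0.0021]
```

{"name": "apply_moves", "arguments": {"slide": [[-0.33,0.05,0],[-0.4,0,0],[-0.4,0,0],[-0.4,0,0],[-0.4,0,0],[-0.4,0,0],[0,0,0]], "turn": [[0.0076,0,0.002],[0,0,0],[0,0,0],[0,0,0],[0,0,0],[0,0,0],[0,0,0]], "jaw": [1,1,1,1,1,1,1]}}

```text
time_s: 14.9
tcp_pos: [0.4942, 0.1431, 0.4034]
eef_rot: [179.9, 0.0, -91.5]
contact_force: [-0.7, -0.4, 0.1]
gripper_width: 0.001
```

```bash
python3 meas.py 12 scene top wrist; python3 - <<'E'
from h import *
p=w(0,.231)
delta([p[0],p[1],.279],-91.7)
a=cv2.imread('pics/t12.png')[140:240,290:390]; b=cv2.imread('pics/w12.png')
cv2.imwrite('pics/s12c.png',np.hstack([cv2.resize(a,(400,400),interpolation=2),cv2.resize(b,(400,400))]))
c=cam('top')
W=pts(c)*1000
# front profile of box & stop along columns
u0,v0=proj(c,[*w(-.065,0),.03]); print(u0,v0)
for v in range(int(v0)-8,int(v0)+8): print(v,[tuple((W[v,int(u0)+k,[0,2]]).round()) for k in(-5,0,5)],c['pixels'][v,int(u0)])
E
```

```text
scene box 678 [495. -97.] [106. 126.] 88.5 st [ 8.9 -5. ] z [0.065 0.071 0.075]
scene eye 50 [497. -94.] [ 8. 77.] 88.2 st [10.6 -2.2] z [0.136 0.144 0.148]
scene pad 68 [493. 109.] [37. 19.] 16.8 st [2.000e-01 2.003e+02] z [0.247 0.282 0.292]
scene carton 492 [ 456. -221.] [96. 69.] 88.0 st [ -26.3 -130.1] z [0.098 0.106 0.11 ]
top box 674 [493. -93.] [102. 126.] 88.1 st [ 6.3 -1.1] z [0.064 0.07  0.076]
top eye 44 [494. -95.] [ 4. 87.] 88.2 st [ 8.  -3.2] z [0.134 0.142 0.147]
top pad 51 [486. 113.] [47. 21.] 0.1 st [ -6.7 204.4] z [0.265 0.289 0.478]
top carton 438 [ 459. -221.] [96. 62.] 88.4 st [ -23.9 -130.4] z [0.099 0.106 0.111]
wrist box 1734 [491. -47.] [ 17. 128.] 88.4 st [ 3.5 44.8] z [0.066 0.071 0.072]
wrist eye 0
wrist pad 721 [489. 110.] [12. 35.] 89.9 st [ -3.3 201.6] z [0.288 0.29  0.291]
wrist carton 0
tcp [494.1 139.5 404.2] rot [180.    0.  -91.7] t 15.05 F [-0.  -0.6 -0.4] w 0.0006
slide [1.000e-03 7.000e-03 1.252e+00] mm [  -1.   -0. -125.]
turn [ 0.0001  0.     -0.    ]
344.3012094719312 212.8858565445916
204 [(np.float64(454.0), np.float64(70.0)), (np.float64
[... 1392 characters left out ...]
.float64(23.0))] [146 148 143]
215 [(np.float64(415.0), np.float64(11.0)), (np.float64(413.0), np.float64(28.0)), (np.float64(413.0), np.float64(30.0))] [160 161 154]
216 [(np.float64(411.0), np.float64(3.0)), (np.float64(411.0), np.float64(3.0)), (np.float64(410.0), np.float64(9.0))] [ 80  94 103]
217 [(np.float64(407.0), np.float64(3.0)), (np.float64(407.0), np.float64(4.0)), (np.float64(406.0), np.float64(1.0))] [ 71 121 159]
218 [(np.float64(403.0), np.float64(0.0)), (np.float64(403.0), np.float64(0.0)), (np.float64(403.0), np.float64(-3.0))] [ 91 152 193]
219 [(np.float64(399.0), np.float64(-2.0)), (np.float64(399.0), np.float64(3.0)), (np.float64(398.0), np.float64(8.0))] [ 90 149 190]
```

View pics/s12c.png

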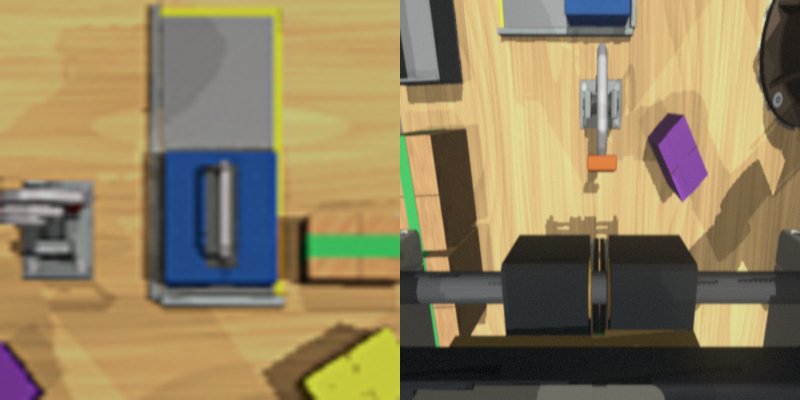

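Top view: the box front edge is about 8 mm from the stop (world x 428 against 420), and y is fine. The orange pad is at wrist px (601,163), in line with the fingers. Descending behind it.

{"name": "apply_moves", "arguments": {"slide": [[-0.07,0,0.2],[0,0,0.35],[0,0,0.35],[0,0,0.25],[0,0,0.1],[0,0,0],[0.1,0,0],[0.1,0,0]], "turn": [[0,0,0],[0,0,0],[0,0,0],[0,0,0],[0,0,0],[0,0,0],[0,0,0],[0,0,0]], "jaw": [1,1,1,1,1,1,1,1]}}

```text
time_s: 15.9
tcp_pos: [0.4947, 0.1264, 0.2812]
eef_rot: [-179.8, 0.1, -91.8]
contact_force: [0.1, 3.5, 4.4]
gripper_width: 0.0003
```

```bash
python3 - <<'E'
from h import *
delta([.4935,.1395,.279],-91.7)
cam('scene','s13.png');c=cam('wrist','w13.png')
a=cv2.imread('pics/s13.png')[80:240,250:410]; b=cv2.imread('pics/w13.png')
cv2.imwrite('pics/s13c.png',np.hstack([cv2.resize(a,(400,400)),cv2.resize(b,(400,400))]))
th=np.radians(np.arange(78,-1,-6))
for t in th: print(np.degrees(t).round(), 'fingercentre y',(68.4-(160*np.cos(t)-88*np.sin(t))+9.5).round(1),'tcp z',(90+160*np.sin(t)+88*np.cos(t)+14).round(1))
E
```

```text
tcp [494.7 126.4 281.2] rot [-1.7982e+02  1.4000e-01 -9.1790e+01] t 15.9 F [0.1 3.5 4.4] w 0.0003
slide [-0.131  0.016  0.022] mm [-1. 13. -2.]
turn [-0.0021  0.0016 -0.001 ]
78.0 fingercentre y 130.7 tcp z 278.8
72.0 fingercentre y 112.2 tcp z 283.4
66.0 fingercentre y 93.2 tcp z 286.0
60.0 fingercentre y 74.1 tcp z 286.6
54.0 fingercentre y 55.0 tcp z 285.2
48.0 fingercentre y 36.2 tcp z 281.8
42.0 fingercentre y 17.9 tcp z 276.5
36.0 fingercentre y 0.2 tcp z 269.2
30.0 fingercentre y -16.7 tcp z 260.2
24.0 fingercentre y -32.5 tcp z 249.5
18.0 fingercentre y -47.1 tcp z 237.1
12.0 fingercentre y -60.3 tcp z 223.3
6.0 fingercentre y -72.0 tcp z 208.2
0.0 fingercentre y -82.1 tcp z 192.0
```

View pics/s13c.png

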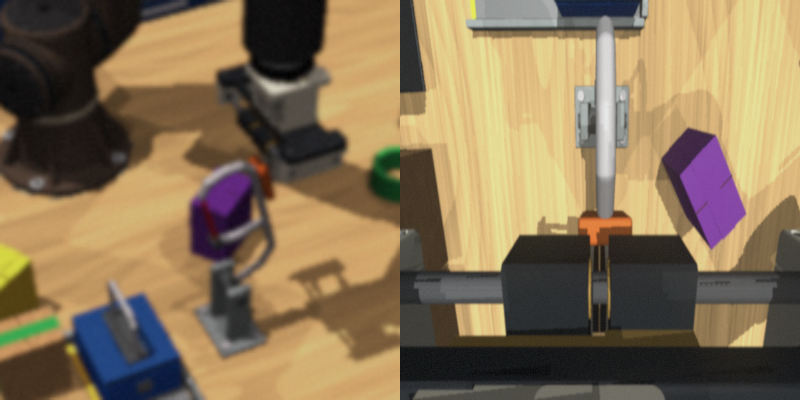

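In contact (3.5 N), with the orange pad at wrist (605,225). Swinging it along the arc.

{"name": "apply_moves", "arguments": {"slide": [[0.07,0,-0.01],[0.1,0,-0.02],[0.16,0,-0.02],[0.19,0,0],[0.19,0,0.015],[0.19,0,0.035],[0.1,0,0.025],[0,0,0]], "turn": [[-0.002,0,0],[0,0,0],[0,0,0],[0,0,0],[0,0,0],[0,0,0],[0,0,0],[0,0,0]], "jaw": [1,1,1,1,1,1,1,1]}}

```text
time_s: 16.8
tcp_pos: [0.4897, 0.0249, 0.2762]
eef_rot: [179.7, -0.0, -91.9]
contact_force: [-1.3, 0.2, -0.0]
gripper_width: 0.0006
```

```bash
python3 - <<'E'
from h import *
delta([.49,.0179,.2765],-91.7)
cam('scene','s14.png');c=cam('wrist','w14.png')
a=cv2.imread('pics/s14.png')[80:240,230:390]; b=cv2.imread('pics/w14.png')
cv2.imwrite('pics/s14c.png',np.hstack([cv2.resize(a,(400,400)),cv2.resize(b,(400,400))]))
E
```

```text
tcp [489.7  24.9 276.2] rot [ 1.7974e+02 -1.0000e-02 -9.1940e+01] t 16.8 F [-1.3  0.2 -0. ] w 0.0006
slide [ 0.069 -0.005 -0.003] mm [ 0. -7.  0.]
turn [ 0.0031 -0.0002 -0.0028]
```

View pics/s14c.png

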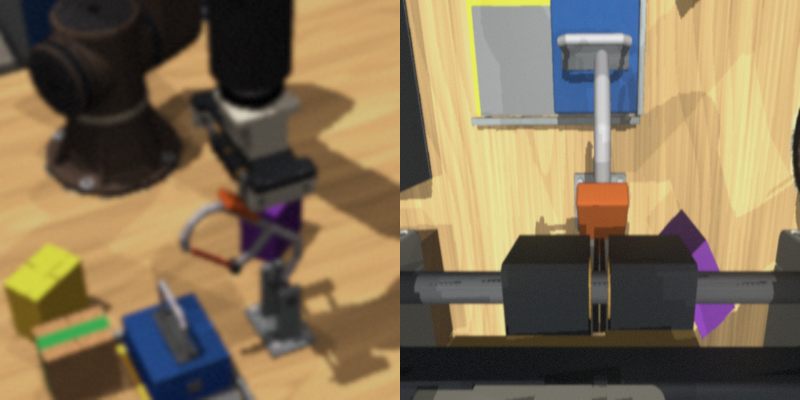

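{"name": "apply_moves", "arguments": {"slide": [[0.12,0,0.03],[0.13,0,0.04],[0.17,0,0.09],[0.16,0,0.11],[0.08,0,0.06],[0,0,0]], "turn": [[0.003,0,-0.003],[0,0,0],[0,0,0],[0,0,0],[0,0,0],[0,0,0]], "jaw": [1,1,1,1,1,1]}}

```text
time_s: 17.5
tcp_pos: [0.4879, -0.0405, 0.2427]
eef_rot: [180.0, -0.0, -91.6]
contact_force: [0.2, 0.0, 0.1]
gripper_width: 0.0004
```

```bash
python3 - <<'E'
from h import *
delta([.49,-.0471,.2371],-91.7)
cam('scene','s15.png');c=cam('wrist','w15.png')
a=cv2.imread('pics/s15.png')[80:240,230:390]; b=cv2.imread('pics/w15.png')
cv2.imwrite('pics/s15c.png',np.hstack([cv2.resize(a,(400,400)),cv2.resize(b,(400,400))]))
E
```

```text
tcp [487.9 -40.5 242.7] rot [ 1.7997e+02 -1.0000e-02 -9.1650e+01] t 17.5 F [0.2 0.  0.1] w 0.0004
slide [ 0.065 -0.022  0.056] mm [ 2. -7. -6.]
turn [ 0.0004 -0.0001  0.0006]
```

View pics/s15c.png

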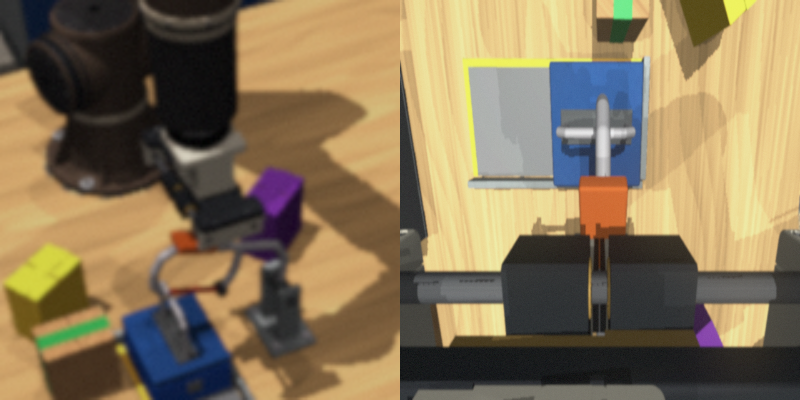

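The arm has dropped ahead of the fingers and rests near the eye. I move over the pad centre before pressing.

{"name": "apply_moves", "arguments": {"slide": [[0.2,0,0],[0.2,0,0],[0,0,0.05],[0,0,0.1],[0,0,0]], "turn": [[0,0,0],[0,0,0],[0,0,0],[0,0,0],[0,0,0]], "jaw": [1,1,1,1,1]}}

```text
time_s: 18.1
tcp_pos: [0.4884, -0.0796, 0.2294]
eef_rot: [-179.8, -0.0, -91.5]
contact_force: [0.0, -0.6, 1.1]
gripper_width: 0.0005
```

```bash
python3 meas.py 16 scene; python3 - <<'E'
from h import *
p=w(0,.005)
delta([p[0],p[1],.192],-91.7)
c=cam('wrist','w16.png')
a=cv2.imread('pics/s16.png')[100:260,230:390]; b=cv2.imread('pics/w16.png')
cv2.imwrite('pics/s16c.png',np.hstack([cv2.resize(a,(400,400)),cv2.resize(b,(400,400))]))
W=pts(c);hsv=cv2.cvtColor(c['pixels'],cv2.COLOR_BGR2HSV);H,S,V=[hsv[...,i] for i in range(3)]
m=(H>3)&(H<14)&(S>150)&(W[...,2]>.15)&(W[...,2]<.3)
p=W[m]; print(len(p),np.percentile(p,[2,50,98],axis=0).round(3), np.degrees(np.arctan(np.polyfit(p[:,1],p[:,2],1)[0])))
E
```

```text
scene box 660 [495. -95.] [108. 127.] 88.2 st [ 8.4 -3.6] z [0.065 0.071 0.074]
scene eye 75 [483. -70.] [ 73. 101.] 28.1 st [-4.2 21.6] z [0.131 0.143 0.148]
scene pad 7 [490. -76.] [50. 11.] 53.4 st [ 2.8 15.9] z [0.201 0.214 0.217]
scene carton 491 [ 456. -221.] [96. 67.] 86.9 st [ -26.3 -130.2] z [0.098 0.106 0.109]
tcp [488.2 -79.2 229.3] rot [-1.7984e+02  2.0000e-02 -9.1540e+01] t 18.15 F [ 0.3 -0.6  1.6] w 0.0003
slide [0.074 0.014 0.373] mm [ -2.  -7. -37.]
turn [-0.0018  0.0003  0.0018]
1202 [[ 0.467 -0.096  0.209]
 [ 0.485 -0.094  0.215]
 [ 0.5   -0.077  0.218]] -26.531358647243916
```

View pics/s16c.png

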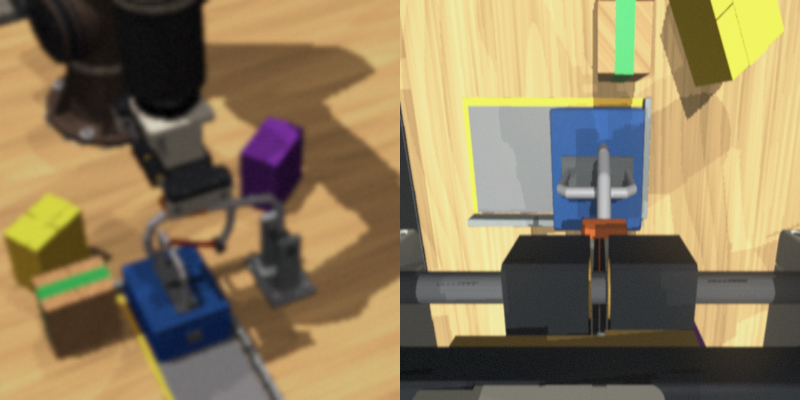

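Fingers now touch the pad at about 12° arm angle. The gate is at the eye, and I'm pressing down in small steps.

{"name": "apply_moves", "arguments": {"slide": [[0.01,0,0.05],[0.01,0,0.05],[0.02,0,0.05],[0.02,0,0.05],[0.01,0,0.05]], "turn": [[0,0,0],[0,0,0],[0,0,0],[0,0,0],[0,0,0]], "jaw": [1,1,1,1,1]}}

```text
time_s: 18.7
tcp_pos: [0.4883, -0.0867, 0.2048]
eef_rot: [-179.8, -0.0, -91.5]
contact_force: [-0.2, -0.1, 0.8]
gripper_width: 0.0005
```

```bash
python3 meas.py 17 scene; python3 - <<'E'
from h import *
p=w(0,.005)
delta([p[0],p[1],.192],-91.7)
a=cv2.imread('pics/s17.png')[120:260,250:390]
cv2.imwrite('pics/s17c.png',cv2.resize(a,(560,560),interpolation=2))
E
```

```text
scene box 617 [495. -97.] [106. 127.] 88.6 st [ 8.3 -4.9] z [0.065 0.071 0.074]
scene eye 58 [488. -75.] [ 67. 104.] 28.7 st [ 1.3 16.4] z [0.133 0.143 0.147]
scene pad 30 [ 483. -107.] [11. 39.] 75.0 st [ -3.  -15.9] z [0.186 0.19  0.194]
scene carton 486 [ 456. -221.] [96. 68.] 88.6 st [ -26.8 -130.3] z [0.099 0.106 0.11 ]
tcp [487.4 -86.3 203.3] rot [-1.7992e+02  3.0000e-02 -9.1550e+01] t 18.75 F [-1.5  0.3 -2. ] w 0.0001
slide [0.002 0.008 0.113] mm [ -1.  -0. -11.]
turn [-0.0009  0.0004  0.0017]
```

View pics/s17c.png

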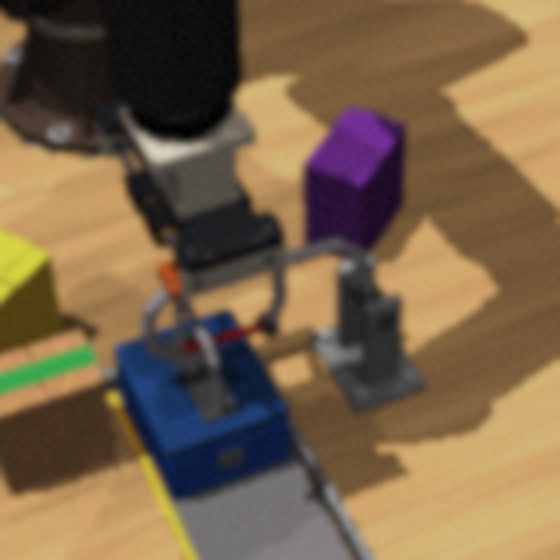

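{"name": "apply_moves", "arguments": {"slide": [[0,0,0.03],[0,0,0.03],[0,0,0.03],[0,0,0.02]], "turn": [[0,0,0],[0,0,0],[0,0,0],[0,0,0]], "jaw": [1,1,1,1]}}

```text
time_s: 19.15
tcp_pos: [0.4874, -0.0862, 0.1923]
eef_rot: [-179.9, 0.0, -91.6]
contact_force: [-0.3, 1.1, 2.6]
gripper_width: 0.0007
```

```bash
python3 meas.py 18 scene; python3 - <<'E'
from h import *
p=w(0,.005)
delta([p[0],p[1],.190],-91.7)
a=cv2.imread('pics/s18.png')[120:260,250:390]
cv2.imwrite('pics/s18c.png',cv2.resize(a,(560,560),interpolation=2))
E
```

```text
scene box 596 [496. -97.] [106. 126.] 88.5 st [ 9.7 -4.8] z [0.065 0.071 0.074]
scene eye 62 [511. -80.] [122.  55.] 84.6 st [24.1 11.9] z [0.131 0.142 0.149]
scene pad 54 [ 485. -109.] [20. 34.] 88.1 st [ -0.8 -17.1] z [0.173 0.179 0.182]
scene carton 487 [ 457. -221.] [96. 69.] 85.7 st [ -25.6 -130.4] z [0.1   0.106 0.11 ]
tcp [487.4 -86.3 192.4] rot [-1.7994e+02  3.0000e-02 -9.1560e+01] t 19.2 F [1.2 0.2 1.4] w 0.0009
slide [0.003 0.008 0.024] mm [-1. -0. -2.]
turn [-0.0007  0.0003  0.0017]
```

View pics/s18c.png

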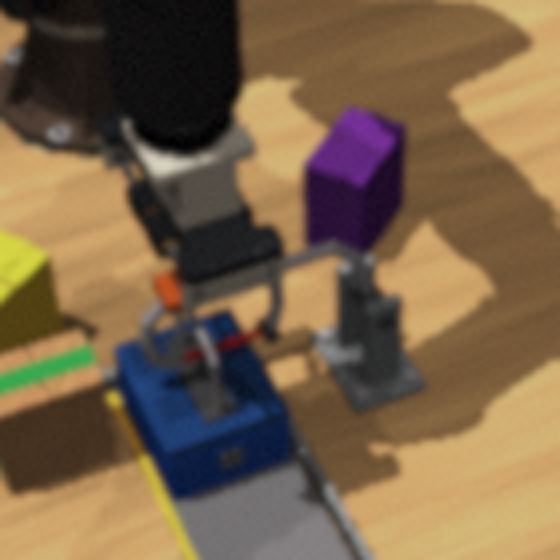

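{"name": "apply_moves", "arguments": {"slide": [[0,0,0.02],[0,0,0.01],[0,0,0]], "turn": [[0,0,0],[0,0,0],[0,0,0]], "jaw": [1,1,1]}}

```text
time_s: 19.5
tcp_pos: [0.4876, -0.0864, 0.1921]
eef_rot: [-179.8, 0.0, -91.5]
contact_force: [-9.8, 4.0, 20.9]
gripper_width: 0.0005
```

```bash
python3 - <<'E'
from h import *
p=w(0,.005)
delta([p[0],p[1],.190],-91.7)
E
```

```text
tcp [487.6 -86.4 192.1] rot [-1.7984e+02  1.0000e-02 -9.1520e+01] t 19.5 F [-9.8  4.  20.9] w 0.0005
slide [0.001 0.009 0.021] mm [-1. -0. -2.]
turn [-0.0019  0.0002  0.0021]
```

Hard against the stop at TCP z 192 mm, which is the height expected for arm angle 0. Letting go and rising.

{"name": "apply_moves", "arguments": {"slide": [[0,0,-0.1],[0,0,-0.3],[0,0,-0.5],[0,0,-0.5],[-0.5,0,-0.3],[-0.5,0,0],[-0.5,0,0],[0,0,0]], "turn": [[0,0,0],[0,0,0],[0,0,0],[0,0,0],[0,0,0],[0,0,0],[0,0,0],[0,0,0]], "jaw": [1,1,1,1,1,1,1,1]}}

```text
time_s: 20.3
tcp_pos: [0.4912, 0.0608, 0.3555]
eef_rot: [-179.9, 0.1, -91.3]
contact_force: [0.8, -1.0, 0.1]
gripper_width: 0.0004
```

```bash
python3 meas.py 19 scene top wrist; python3 - <<'E'
from h import *
delta([.487,.05,.35],-91.7)
a=cv2.imread('pics/s19.png')[180:260,270:350];b=cv2.imread('pics/w19.png')
cv2.imwrite('pics/s19c.png',np.hstack([cv2.resize(a,(400,400),interpolation=2),cv2.resize(b,(400,400))]))
c=cam('scene');W=pts(c);hsv=cv2.cvtColor(c['pixels'],cv2.COLOR_BGR2HSV);H,S,V=[hsv[...,i] for i in range(3)]
m=((H<5)|(H>172))&(S>110)&(W[...,2]>.07)&(W[...,2]<.17)&(W[...,0]>.44)&(W[...,0]<.53)&(W[...,1]>-.15)&(W[...,1]<.05)
p=W[m];print(len(p));print((p*1000).round())
E
```

```text
scene box 599 [496. -96.] [108. 124.] 87.8 st [ 9.9 -3.8] z [0.065 0.071 0.075]
scene eye 53 [511. -80.] [122.  52.] 86.3 st [24.1 12.5] z [0.131 0.142 0.148]
scene pad 152 [486. -92.] [37. 51.] 0.2 st [-0.7 -0.7] z [0.171 0.179 0.182]
scene carton 488 [ 456. -221.] [96. 68.] 89.1 st [ -26.9 -130.2] z [0.099 0.106 0.11 ]
top box 536 [493. -93.] [102. 126.] 88.4 st [ 6.2 -1.3] z [0.064 0.07  0.076]
top eye 32 [482. -78.] [71. 95.] 35.7 st [-5.  13.5] z [0.132 0.141 0.149]
top pad 17 [477. -99.] [29. 53.] 40.2 st [-9.  -7.8] z [0.171 0.177 0.183]
top carton 439 [ 459. -221.] [96. 62.] 88.4 st [ -24.1 -129.9] z [0.099 0.105 0.111]
wrist box 4868 [490. -82.] [ 87. 129.] 88.8 st [3.3 9.6] z [0.069 0.071 0.072]
wrist eye 479 [491. -93.] [ 8. 90.] 88.7 st [ 4.2 -1.7] z [0.134 0.143 0.146]
wrist pad 223 [484. -82.] [32. 35.] 88.7 st [-2.8  9.9] z [0.176 0.178 0.18 ]
wrist carton 0
tcp [491.1  56.5 355.5] rot [-1.7992e+02  1.0000e-02 -9.1490e+01] t 20.45 F [ 0.1 -1.3  0.3] w 0.0007
slide [0.066 0.039 0.054] mm [-4. -7. -5.]
turn [-0.0009  0.0002  0.0024]
23
[[ 487.  -36.   96.]
 [ 489.  -33.   97.]
 [ 483.  -49.   94.]
 [ 490.  -37.   94.]
 [ 488.  -51.   94.]
 [ 487.  -62.   94.]
 [ 487.  -59.   92.]
 [ 491.  -56.   95.]
 [ 487.  -73.   94.]
 [ 491.  -71.   97.]
 [ 488.  -66.   92.]
 [ 482.  -93.   95.]
 [ 485.  -90.   96.]
 [ 484. -101.   95.]
 [ 483.  -97.   92.]
 [ 486.  -94.   94.]
 [ 484.  -90.   90.]
 [ 485.  -87.   89.]
 [ 484. -101.   91.]
 [ 486.  -98.   92.]
 [ 491.  -96.   95.]
 [ 477.  -88.   76.]
 [ 473.  -83.   71.]]
```

View pics/s19c.png

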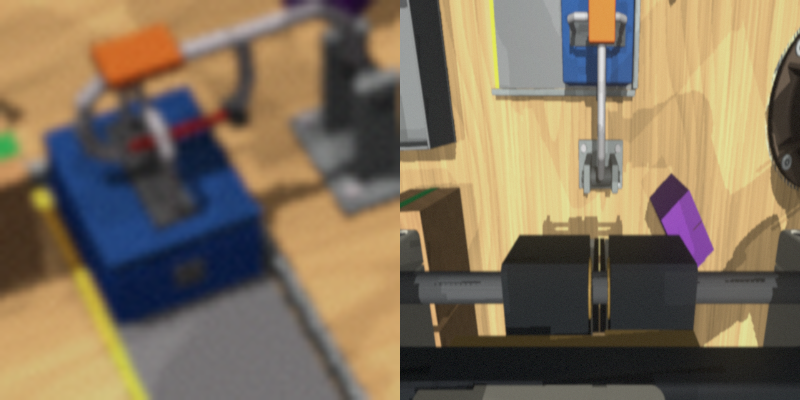

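The gate's top face lies level at z ≈ 94 mm, from y −33 to −101, so it is shut beneath the eye bar (140 mm). The pad is level at 178 mm, so the arm is fully down. Handing in.

```bash
python3 -c "
from plant import r
print(r.close_job())"
```

```text
the job is handed in; nothing more can be done
None
```

The job is done and handed in at about 20.5 s of the 72 s; it reports no verdict.

**What I did:**
- Pushed the brown carton sideways out through the station's open right side.
- Pinched the blue box by its eye, lifted it about 6 mm, and carried it forward to the front stop beside the rail.
- Swung the hold-down arm over and pressed on its pad until it met its stop (about 21 N, at the height expected for fully down). Then I let go and withdrew clear of everything.

**Last checks:**

| Item | Measured | Required |
|---|---|---|
| Carton | upright; left edge at about station y −82 mm | below −62 mm |
| Box, along the lane | about +5 mm from the wrist view (measured on release), +6 mm top, +8 to +10 mm scene | within ±15 mm |
| Box, towards the rail | about −1 to −5 mm | −18 to +12 mm |
| Box front to stop | about 8 mm gap | touching or within 10 mm |
| Pad | level, top at z 178–179 mm | 178 mm with the arm down |
| Gate | level, about z 94 mm, under the eye bar (140 mm) | shut beneath the eye |

**Where the checks disagreed or fell short:** the cameras differ by about 5 mm on the box's place along the lane, though every value is inside the limit. I did not measure the other things on the bench again at the end. I kept the robot clear of them and saw no contact.

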